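# Put two volumes on the sloped display stand and close its dust hood

### The job

Put the two small volumes on show: press the lever at the side of the display stand all the way down so that its clear hood rises, then lay both volumes on the sloped bed, front cover up and head uphill, square and resting against the bottom lip, the red one on the left half and the green one on the right half as you face the lip. Then ease the lever back up so the hood closes fully over them without slamming. Set the volumes down rather than dropping them, do not touch the hood itself, and leave the other things on the table where they are.

Things in the scene. Friction and masses are not known exactly. Their poses are not given: they have to be found in the camera images.
- bed: Stand's sloped bed, wood lined with grey cloth, 190 mm up the slope x 230 wide, tilted 25 deg. Origin on the cloth at the lip's uphill face, mid-width, 40 mm over the table; x up the slope (away from the robot), y left, z square out of the bed. Lip: rail 14 mm high, 12 thick. Sides open; grey housing beyond the left edge (y 126 to 160) no higher than 16 mm. A well-laid volume's centre is at x 75, z 15 mm.
- seat_left (a point): Point on the bed at the lip's uphill face, middle of the left half (bed x 0, y +56, z 0 mm); axes as the bed's. The middle of the red volume's foot edge belongs about here.
- seat_right (a point): The same for the right half (bed y -56 mm), for the green volume.
- hood: Clear acrylic dust hood with brass edging, a shallow box open below, 222 x 240 x 46 mm, hinged along the bed's top (far) edge. Origin on the hinge line, mid-width; x up the slope when shut, y along the hinge. Its robot-side edge swings up; fully open (1.95 rad) it stands upright at the bed's far edge, its top 0.35 m above the table, and leaves the bed free from above and the robot's side.
- lever (a joint): Lever angle, rad. 0 = up, hood shut; 0.6 = fully down on its stop, hood fully open. The hood turns 3.25 times as far. Pressing it takes up to about 10 N at the grip. Pressed fully down it stays there when let go (friction holds it, it does not spring back); to shut the hood, lift it back up. Once it is past about half-way up the hood's weight takes over and would drop the hood, so guide it up to the end.
- lever_grip (a point): Middle of the lever's black grip bar, round, 18 mm thick, 86 long, parallel to bed y, at the stand's left; free all round, taken from above. Its arm joins the bar's right end. With the lever up the bar is 134 mm over the table and the pivot 158 mm ahead of it (along bed x made level) and 49 mm lower; the bar swings on that 165 mm circle down to 36 mm over the table.
- red_mid (a point): Centre (half-way up) of the dark red leather volume, 150 long x 62 wide x 30 mm thick, about 0.24 kg, lying flat on the table right of the stand, front cover up. Its x runs from foot to head (the paper title label is near the head), y to the spine (raised bands), z out of the front cover. Starts with its head away from the robot, within 15 degrees.
- green_mid (a point): Centre (half-way up) of the dark green leather volume, 150 long x 62 wide x 30 mm thick, about 0.24 kg, lying flat on the table right of the stand, front cover up. Its x runs from foot to head (the paper title label is near the head), y to the spine (raised bands), z out of the front cover. Starts with its head away from the robot, within 15 degrees. Red and green swap places at random.
- red: The red volume's body, as red_mid but with the origin at the centre of its underside.
- green: The green volume's body, as green_mid but with the origin at the centre of its underside.
- clamshell_mid (a point): Centre of a grey board clamshell box with paper label, 120 x 180 x 50 mm, lying at the right rear. Bystander.
- pencil_pot: White ceramic pot with pencils, 72 mm wide, 165 mm high with pencils, at the left. Origin at the centre of its underside. Bystander.
- dome: Glass dome magnifier, 68 mm wide, 34 mm high, on the table between robot and stand. Origin at the centre of its underside. Bystander.

How it is judged:
On the way, in this order (a step that is already met when the one before it is completed fails the run):
1. the lever is pressed down so that the hood stands open (lever past 0.53 rad) (value of joint lever above 0.53 rad), for 0.2 s.
2. both volumes lie on the bed against the lip, released, red left and green right, with the hood still open (value of joint lever above 0.45 rad and x of red_mid in the frame of bed between 0.068 and 0.08 m and z of red_mid in the frame of bed between 0.01 and 0.02 m and angle between the x axis of each of red_mid, green_mid and the x axis of bed, either way round below 0.12 rad and x of seat_left in the frame of red_mid below -0.04 m and z of seat_left in the frame of red_mid below 0 m and y of red_mid in the frame of bed between 0.028 and 0.088 m and x of green_mid in the frame of bed between 0.068 and 0.08 m and z of green_mid in the frame of bed between 0.01 and 0.02 m and x of seat_right in the frame of green_mid below -0.04 m and z of seat_right in the frame of green_mid below 0 m and y of green_mid in the frame of bed between -0.088 and -0.028 m and contact force between each of red, green and the fingers below 0.2 N), for 0.3 s.
3. the lever is back up and the hood shut (value of joint lever below 0.03 rad), for 0.2 s.
At the end, for the whole second after the job is handed in: Lever up (<0.03 rad), hood shut (<0.1 rad); both volumes at rest flat on the bed (within 5 mm), cover up, head uphill, square within 0.12 rad, foot within 5 mm of the lip; red centre 28 to 88 mm left, green centre 28 to 88 mm right of the bed's middle (value of joint lever below 0.03 rad and angle between the x axis of hood and the x axis of bed, either way round below 0.1 rad and x of red_mid in the frame of bed between 0.068 and 0.08 m and z of red_mid in the frame of bed between 0.01 and 0.02 m and angle between the x axis of each of red_mid, green_mid and the x axis of bed, either way round below 0.12 rad and x of seat_left in the frame of red_mid below -0.04 m and z of seat_left in the frame of red_mid below 0 m and y of red_mid in the frame of bed between 0.028 and 0.088 m and x of green_mid in the frame of bed between 0.068 and 0.08 m and z of green_mid in the frame of bed between 0.01 and 0.02 m and x of seat_right in the frame of green_mid below -0.04 m and z of seat_right in the frame of green_mid below 0 m and y of green_mid in the frame of bed between -0.088 and -0.028 m and linear speed of each of red, green below 0.02 m/s); the robot touches nothing.
It fails at once if the hood slams: the lever comes up faster than 0.8 rad/s in its last 0.1 rad (value of joint lever below 0.1 rad and velocity of joint lever below -0.8 rad/s).
It fails at once if the robot touches the hood (contact force between hood and the fingers above 1 N or contact force between hood and the arm above 1 N).
It fails at once if a volume is dropped or thrown (over 0.5 m/s out of the fingers) ((contact force between red and the fingers below 0.1 N and linear speed of red above 0.5 m/s) or (contact force between green and the fingers below 0.1 N and linear speed of green above 0.5 m/s)).
It fails at once if the clamshell box, pencil pot or dome magnifier is moved more than 20 mm (distance of any of clamshell_mid, pencil_pot, dome from where it was at the start of the episode above 0.02 m).
It also fails if it takes over 72 s, if anything falls off the work surface, if the arm or the gripper's body presses on something with over 40 N, if the wrist force passes 120 N, or if a joint passes its speed limit or range.

### The arm

A 6-joint arm with a two-finger parallel gripper is mounted at the origin on the work surface. World frame = base frame: x ahead of the robot, y to its left, z up, the work surface at z = 0. Lengths are in m, angles in rad, forces in N, time in s.
With the tool pointing down it reaches from about 0.4 to 0.825 m from the base axis. Payload 7 kg.
Tool frame: the origin (TCP) lies midway between the tips of the shut fingers; the grasp point (between the pads) lies 19 mm behind it; z points along the fingers, y is the line along which they close (so a half turn about z gives the same grasp; the last joint's range is limited). The gripper opens to 88 mm and grips with 3 to 60 N. Pads are 19 mm wide; open, the fingers measure 130 mm over their backs; the gripper's body (78 mm by 193 mm) begins 47 mm behind the grasp point.
Start: joints at [1.401, 0.359, 0.012, 0, -1.224, -0.288], TCP at [0.298, 0.605, 0.195] pointing down, gripper open.
Joint ranges: [-3.07, 3.07], [-1.43, 2.12], [-1.02, 1.25], [-3.03, 1.67], [-3.05, -0], [-3.03, 3.03]. Speed limits (rad/s): [2.39, 2.39, 3.01, 3.14, 3.14, 3.14].

### API

Orientations are given as [roll, pitch, yaw] about the fixed x, y, z axes, in that order (R = Rz(yaw) Ry(pitch) Rx(roll)).
In Python, from station import arm gives the robot as it stands. The module is installed in compiled form; this text tells all that it offers.
- The arm moves only by the tool carry_out, never from a script. Its argument "commands" is a list of rows, each a list of 4 numbers: the shift along the world's x, y, z in units of 50 mm (1.0 is 50 mm), then the turn about the world's z in units of 6 degrees (1.0 is 6 degrees). A call has exactly 10 rows; each row is the pose to reach, as a shift and turn from the pose commanded when the call began; what a row does not reach only later rows make up. A row lasts 1/8 s, in which the tool goes at most 62.5 mm and 10.7 degrees, less where a joint would pass 70% of its speed; a pose out of reach is approached as far as the arm can. A call with a gripper value outside its range is refused whole. "claw" is the closure, from 0 (fully open) to 1 (shut), set as the call begins (left out, the last holds). The fingers move at their own pace and stop on an object; "force" is the grip in N (left out, the last holds). Time passes only in rows, so rows that repeat a pose let the fingers close, or fill a call up. It gives the time, the measured TCP pose, the force, the opening and the grip force at its end, in the units of the state.
- arm.get_state(): the state, without advancing time (a new reading comes with each control period).
- arm.grab_frame(name): name is "scene" or "top" or "wrist"; returns a dict with "pixels" (384x512x3 uint8, red, green, blue), "fx", "fy", "cx", "cy" (pixels), "k1" (the pictures are not rectified: a ray, as slopes to the right and down, at radius r is drawn at 1 + k1 r^2 times it, then the intrinsics apply), "eye" and "orientation" of the camera in the world. Camera axes: x right, y down, z forward; pixel columns grow to the right and rows downward; lengths in m; the calibration is good to about 2 mm. A picture is of the moment at which its call begins. There is no depth.
- arm.job_done(): hands the job in; it is judged then, once.
Trained networks look in a picture, given as the dict that the camera call returned (one of the last four; its "shot" number tells which), for a name from the list of things; names that differ only in an ending like _2 or _b are one class to them, and where a whole thing is asked for, a point or a joint stands for the part that bears it (a point fixed in the world has none). Each returns a list of dicts, best first, with "conf" (0 to 1); they miss things now and then, are a little off and sometimes report something else, mostly with a low value. They report only what shows in the picture. A call takes as long as a camera call.
- arm.regions_of(picture, query): "pixels" (384x512 bool, what is visible of it) and "uv" ([column, row] in pixels, amid what is visible of it).
- arm.mark_of(picture, query): "uv" ([column, row] in pixels: a listed point, or the origin of a listed thing).
The state is a dict: "t": time; "q": joint angles; "qd": joint speeds; "joint_efforts": joint torques, N m; "eef_pos": TCP position; "ee_rot": TCP orientation; "force": force on the tool from outside, world axes, zero at the start; "moment": the same for the moment, N m; "width": finger opening in m; "gripper_force": force on a finger pad.
Only numpy, scipy, OpenCV 4.12 (cv2) and the standard library are available. Lean on these libraries where they do the work, as an engineer would, in place of code of your own. Each camera call takes 0.05 s, during which the arm holds its last target. There are 200 camera calls.

## Working session

There is one attempt and no reset: what is moved stays moved. The work goes in short steps, Python scripts to look and compute and a tool call to move; the robot and the scene stay as the last step left them, time stands still between calls to the robot, and variables do not carry over. Pictures are saved under pics/ and viewed, at most 10 in all, crops included, and the job is handed in when it is done.

Besides the shell and the picture viewer there is one more tool, called after "Emit:" as name([rows], argument=value, ...), one row to a line, values as JSON. carry_out: Moves the arm, as the interface text tells. Its arguments: {"type":"object","properties":{"commands":{"type":"array","items":{"type":"array","items":{"type":"number"}}},"claw":{"type":"number"},"force":{"type":"number"}},"required":["commands"]}

```bash
mkdir -p pics
cat > h.py <<'E'
import numpy as np, cv2
from scipy.spatial.transform import Rotation as R
from station import arm
def rot(o):
    o=np.asarray(o,float)
    return o if o.shape==(3,3) else R.from_euler('xyz',o).as_matrix()
def ray(f,uv):
    d=np.array([(uv[0]-f['cx'])/f['fx'],(uv[1]-f['cy'])/f['fy']]); s=d.copy()
    for _ in range(20): s=d/(1+f['k1']*(s@s))
    return np.array(f['eye']),rot(f['orientation'])@np.array([s[0],s[1],1.])
def atz(f,uv,z):
    e,d=ray(f,uv); return e+d*(z-e[2])/d[2]
def tri(obs):
    A=np.zeros((3,3));b=np.zeros(3)
    for f,uv in obs:
        e,d=ray(f,uv); d=d/np.linalg.norm(d); P=np.eye(3)-np.outer(d,d); A+=P;b+=P@e
    return np.linalg.solve(A,b)
def proj(f,p):
    c=rot(f['orientation']).T@(np.asarray(p)-f['eye']); s=c[:2]/c[2]; s=s*(1+f['k1']*(s@s))
    return s[0]*f['fx']+f['cx'],s[1]*f['fy']+f['cy']
def save(f,n): cv2.imwrite('pics/'+n,cv2.cvtColor(f['pixels'],cv2.COLOR_RGB2BGR))
def rect(f,name,z):
    """min-area rectangle of region cast on plane z: centre, long-axis yaw, size"""
    r=arm.regions_of(f,name)
    if not r: return None
    m=r[0]['pixels'].astype(np.uint8)
    c=max(cv2.findContours(m,cv2.RETR_EXTERNAL,cv2.CHAIN_APPROX_NONE)[0],key=cv2.contourArea)[:,0]
    P=np.array([atz(f,p,z)[:2] for p in c])
    (cx,cy),(w,h),a=cv2.minAreaRect((P*1000).astype(np.float32))
    if w<h: w,h,a=h,w,a+90
    return r[0]['conf'],np.round([cx,cy,w,h,(a+90)%180-90],1)
E
python3 - <<'E'
from h import *
np.set_printoptions(precision=4,suppress=True)
s=arm.get_state();print(s['t'],s['eef_pos'],s['ee_rot'],s['width'])
F={n:arm.grab_frame(n) for n in('scene','top','wrist')}
for n,f in F.items(): save(f,n+'0.png');print(n,f['eye'],f['orientation'],f['fx'])
for q in ['bed','seat_left','seat_right','lever_grip','red_mid','green_mid','hood','dome','pencil_pot','clamshell_mid']:
    o=[]
    for n in('scene','top','wrist'):
        m=arm.mark_of(F[n],q)
        if m: print(q,n,np.round(m[0]['uv'],1),round(m[0]['conf'],2)); 
        if m and m[0]['conf']>.4:o.append((F[n],m[0]['uv']))
    if len(o)>1: print('  tri',tri(o), [np.round(np.array(proj(f,tri(o)))-u,1) for f,u in o])
for q in('red','green'): print(q,rect(F['top'],q,.03))
E
```

```text
0.0 [0.2981 0.605  0.1936] [ 3.1399 -0.0001 -0.458 ] 0.08785941451248491
scene [ 1.2471 -0.1751  1.2324] [-2.5946  0.014   1.2091] 429.76082715014104
top [0.4974 0.0368 1.4462] [-3.0664  0.0184 -1.5879] 393.8495392601788
wrist [0.3593 0.5746 0.3828] [ 2.8819 -0.0017 -2.0285] 331.0906516661274
bed scene [248.1 199.4] 0.8
bed top [265.9 203.5] 0.96
  tri [0.5702 0.05   0.0271] [array([-1.7,  0.1]), array([-1.5, -0.4])]
seat_left scene [261.9 193.3] 0.94
seat_left top [352.6 230.5] 0.42
  tri [ 0.5796 -0.0753  0.2715] [array([-59.5, -22.5]), array([-47.1, -35.5])]
seat_right scene [231.  204.6] 0.87
seat_right top [198.9 219.2] 0.23
lever_grip scene [103.7 236.2] 0.65
lever_grip top [198.9 218.1] 0.53
  tri [ 0.665  -0.0641  0.551 ] [array([ 101.5, -111.9]), array([112.1, -68.7])]
red_mid scene [106.4 234.1] 0.83
red_mid top [393.3 213.7] 0.92
  tri [ 0.5246 -0.4084  0.0233] [array([-2.5,  0. ]), array([-2.1, -0.3])]
green_mid scene [145.9 202.8] 0.77
green_mid top [265.4 202.3] 0.35
hood scene [270.2 231.4] 0.69
hood top [144. 196.] 0.56
  tri [0.639  0.2816 0.0259] [array([ 49.8, -36.8]), array([ 56.5, -10.7])]
dome scene [208.3 179.1] 0.62
dome top [291.1 238.4] 0.69
  tri [ 0.4418 -0.0421  0.0168] [array([-0.5,  0. ]), array([-0.5, -0.1])]
pencil_pot scene [371.1 166.9] 0.76
pencil_pot top [143.8 197.2] 0.74
  tri [0.5998 0.4924 0.0217] [array([ 0., -0.]), array([0., 0.])]
clamshell_mid scene [147.1 276.2] 0.8
clamshell_mid top [366.4 165.7] 0.73
  tri [ 0.7023 -0.3214  0.0135] [array([-1.9,  0.1]), array([-1.5, -0.3])]
red None
green (0.6, array([ 461. , -257.4,  153. ,   69.6,  -10.3]))
```

Run:
```python
import cv2,numpy as np
a=cv2.imread('pics/top0.png')[130:290,110:450];b=cv2.imread('pics/scene0.png')[130:330,70:410]
cv2.imwrite('pics/v1.png',np.vstack([cv2.resize(a,None,fx=1.66,fy=1.66),cv2.resize(b,None,fx=1.66,fy=1.66)]))
```

```text
(no output)
```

View pics/v1.png

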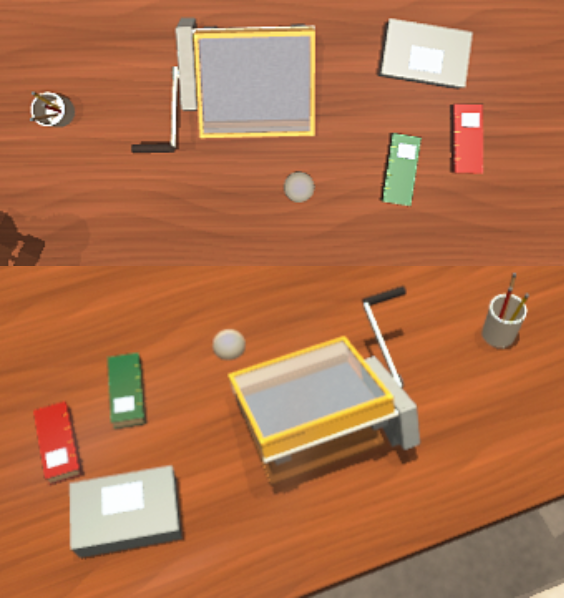

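```bash
cat >> h.py <<'E'
def books(f,z=.03):
    p=f['pixels'].astype(int); r,g,b=p[...,0],p[...,1],p[...,2]
    out={}
    for n,m in(('red',(r>90)&(g<.25*r)&(b<.28*r)),('green',(g>1.15*r)&(g>1.15*b)&(g>40))):
        k,l,st,_=cv2.connectedComponentsWithStats(m.astype(np.uint8))
        if k<2: continue
        i=1+np.argmax(st[1:,4]); c=cv2.findContours((l==i).astype(np.uint8),0,1)[0][0][:,0]
        P=np.array([atz(f,q,z)[:2] for q in c])
        (cx,cy),(w,h),a=cv2.minAreaRect((P*1000).astype(np.float32))
        if w<h: w,h,a=h,w,a+90
        out[n]=np.round([cx,cy,w,h,(a+90)%180-90],1)
    return out
E
python3 - <<'E'
from h import *
np.set_printoptions(precision=4,suppress=True)
F={n:arm.grab_frame(n) for n in('scene','top')}
print(books(F['top']),books(F['scene']))
print('grip',atz(F['top'],(198.9,218.1),.134),atz(F['scene'],(302,147),.134))
for v in((132,147),(172,147)): print(atz(F['top'],(v[0]/1.66+110,v[1]/1.66+130),.134))
a=atz(F['scene'],(261.9,193.3),.04);b=atz(F['scene'],(231,204.6),.04);print('seats',a,b,a-b,np.degrees(np.arctan2(-(a-b)[0],(a-b)[1])))
print('bed0',atz(F['scene'],(248.1,199.4),.04),atz(F['top'],(265.9,203.5),.04))
# far hood edge corners (hinge, hood top) in top view, front corners
for z,v in((.12,(193,32)),(.12,(315,27)),(.05,(202,137)),(.05,(316,135))):print(atz(F['top'],(v[0]/1.66+110,v[1]/1.66+130),z))
for n in('scene','top'):
  for q in('red_mid','green_mid','dome'): print(n,q,[(np.round(m['uv'],1),round(m['conf'],2)) for m in arm.mark_of(F[n],q)])
E
```

```text
{'red': array([ 326.2, 1014.8,   26.1,   20.4,    0.5]), 'green': array([ 462.2, -260.1,  148.4,   63. ,  -10.5])} {'red': array([ 343.6, 1227.7,   71.4,   37. ,  -37.6]), 'green': array([ 462.7, -260.5,  149.2,   62. ,  -10.8])}
grip [0.5183 0.269  0.134 ] [0.5117 0.264  0.134 ]
[0.5173 0.3006 0.134 ]
[0.516  0.2196 0.134 ]
seats [0.5736 0.1027 0.04  ] [ 0.5772 -0.0051  0.04  ] [-0.0036  0.1078  0.    ] 1.9381252627888352
bed0 [0.5789 0.0528 0.04  ] [0.5679 0.0447 0.04  ]
[0.7517 0.1763 0.12  ]
[ 0.757  -0.0747  0.12  ]
[0.5375 0.1667 0.05  ]
[ 0.5375 -0.0768  0.05  ]
scene red_mid []
scene green_mid [(array([148.7, 202.7]), 0.64)]
scene dome [(array([209.8, 176.6]), 0.8)]
top red_mid [(array([391.2, 212.2]), 0.74)]
top green_mid [(array([350.7, 233.6]), 0.67)]
top dome [(array([290.8, 238.9]), 0.54)]
```

Emit:
carry_out([
  [0.5,-0.8,0,-1.3],
  [1.1,-1.7,0.1,-2.6],
  [1.6,-2.5,0.1,-3.9],
  [2.2,-3.4,0.1,-5.2],
  [2.7,-4.2,0.1,-6.5],
  [3.3,-5.1,0.1,-7.8],
  [3.8,-5.9,0.1,-9.1],
  [4.36,-6.78,0.1,-10.4],
  [4.36,-6.78,0.1,-10.4],
  [4.36,-6.78,0.1,-10.4],
], claw=0, force=30)

```text
t: 3.4
eef_pos: [0.5164, 0.2663, 0.1996]
ee_rot: [-3.142, 0.0, -1.547]
force: [-1.1, -0.4, 0.4]
width: 0.0875
gripper_force: 0.0
```

Run:
```python
from h import *
np.set_printoptions(precision=4,suppress=True)
s=arm.get_state();print(s['t'],s['eef_pos'],s['ee_rot'],s['force'])
F={n:arm.grab_frame(n) for n in('scene','top','wrist')}
save(F['wrist'],'w1.png')
for n in F:
  for q in('lever_grip','red_mid','green_mid'):
    for m in arm.mark_of(F[n],q)[:2]: print(n,q,np.round(m['uv'],1),round(m['conf'],2),atz(F[n],m['uv'],.134 if 'l'==q[0] else .015))
f=F['wrist'];m=arm.regions_of(f,'lever_grip')
print([proj(f,p) for p in(s['eef_pos'],np.array(s['eef_pos'])+[0,0,.019])])
# dark bar in wrist
g=f['pixels'].max(2);
```

```text
3.4 [0.5164 0.2663 0.1996] [-3.1415  0.0002 -1.5471] [-1.0706 -0.3576  0.4399]
scene lever_grip [300.5 147. ] 0.55 [0.5099 0.2595 0.134 ]
scene lever_grip [209.4 179.7] 0.23 [ 0.5232 -0.0509  0.134 ]
scene red_mid [105.7 236.9] 0.62 [ 0.5313 -0.4066  0.015 ]
scene green_mid [144.5 204.9] 0.8 [ 0.4618 -0.2661  0.015 ]
top red_mid [390.4 214.2] 0.71 [ 0.5217 -0.4077  0.015 ]
top green_mid [350.6 231. ] 0.9 [ 0.4638 -0.2601  0.015 ]
wrist lever_grip [258.1 185.2] 0.67 [0.5149 0.2641 0.134 ]
[(np.float64(255.58120303022247), np.float64(215.92504470013483)), (np.float64(255.38379140329147), np.float64(227.71847018803294))]
```

View pics/w1.png

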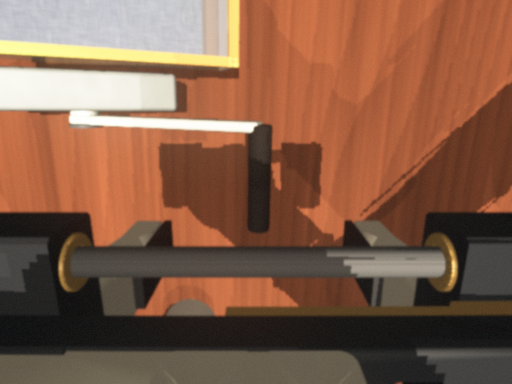

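Emit:
carry_out([
  [-0.03,0,-0.3,0],
  [-0.03,0,-0.7,0],
  [-0.03,0,-1.1,0],
  [-0.03,0,-1.4,0],
  [-0.03,0,-1.6,0],
  [-0.03,0,-1.7,0],
  [-0.03,0,-1.7,0],
  [-0.03,0,-1.7,0],
  [-0.03,0,-1.7,0],
  [-0.03,0,-1.7,0],
])

```text
t: 5.3
eef_pos: [0.5149, 0.2666, 0.1149]
ee_rot: [-3.141, 0.0, -1.547]
force: [0.1, 0.2, -0.2]
width: 0.0874
gripper_force: 0.0
```

Emit:
carry_out([
  [0,0,0,0],
  [0,0,0,0],
  [0,0,0,0],
  [0,0,0,0],
  [0,0,0,0],
  [0,0,0,0],
  [0,0,0,0],
  [0,0,0,0],
  [0,0,0,0],
  [0,0,0,0],
], claw=1, force=15)

```text
t: 6.55
eef_pos: [0.5148, 0.2665, 0.1146]
ee_rot: [-3.142, 0.0, -1.547]
force: [-0.3, 0.2, -0.0]
width: 0.0008
gripper_force: 0.0
```

Run:
```python
from h import *
F={n:arm.grab_frame(n) for n in('wrist','scene','top')}
a=F['wrist']['pixels'];b=cv2.resize(F['scene']['pixels'][110:230,230:390],None,fx=2.5,fy=2.5);c=cv2.resize(F['top']['pixels'][150:270,150:310],None,fx=2.5,fy=2.5)
im=np.vstack([np.hstack([b,c]),cv2.resize(a[:,:],(400,300)).repeat(1,0) if 0 else np.hstack([cv2.resize(a,(400,300)),np.zeros((300,400,3),np.uint8)])])
save({'pixels':im},'m1.png')
for n,f in F.items(): print(n,[(np.round(m['uv'],1),round(m['conf'],2)) for m in arm.mark_of(f,'lever_grip')])
```

```text
wrist [(array([256.3, 224.2]), 0.62)]
scene [(array([302.2, 147.2]), 0.62)]
top [(array([199.9, 217.9]), 0.67)]
```

View pics/m1.png

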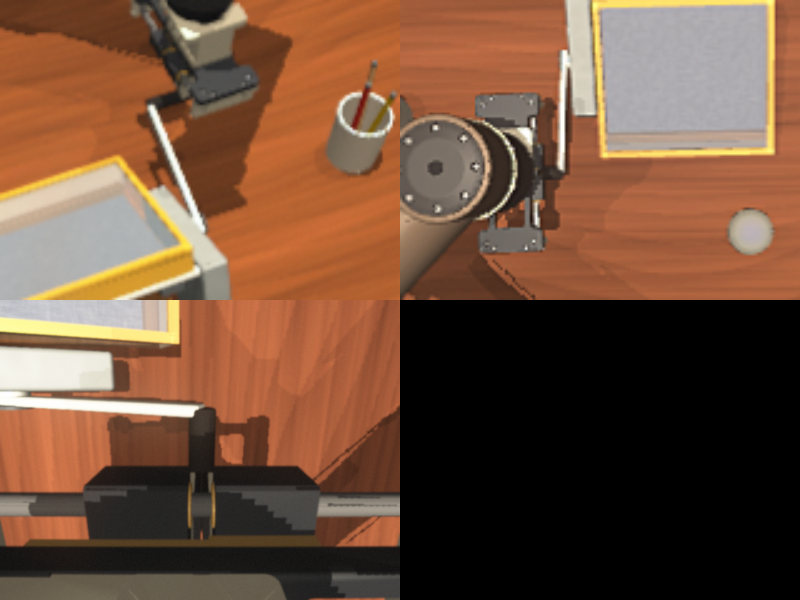

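Run:
```python
from h import *
s=arm.get_state();print(s['t'],s['eef_pos'],s['width'],s['gripper_force'],s['force'],s['joint_efforts'])
f=arm.grab_frame('wrist')
save({'pixels':cv2.convertScaleAbs(cv2.resize(f['pixels'][110:310,130:390],None,fx=3,fy=3,interpolation=2),alpha=2)},'m2.png')
print([np.round(proj(f,p),0) for p in(s['eef_pos'],np.array(s['eef_pos'])+[0,0,.019])])
```

```text
6.85 [0.5148212  0.26646066 0.11455234] 0.000513924179721591 0.0 [-0.05228011  0.00992789 -0.73346142] [ 1.07126845e-03 -4.78604579e+01  2.60305256e+01  6.22141689e+00
 -3.06463684e-02  4.15306863e-05]
[array([256., 217.]), array([256., 229.])]
```

View pics/m2.png

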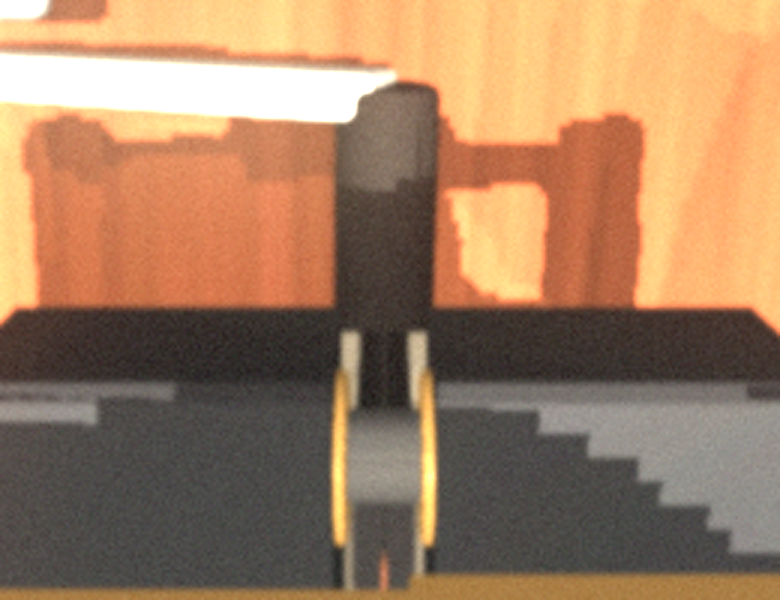

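Run:
```python
from h import *
np.set_printoptions(precision=4,suppress=True)
f=arm.grab_frame('wrist');g=dict(f);g['eye']=np.array(f['eye'])+[.0016,-.0002,.085]
print(f['eye'],f['orientation'])
for a,b in(((262,126),(260,138)),((249,140),(244,160)),((271,128),(275,140))): 
  p=tri([(g,a),(f,b)]);print(p,np.array(proj(g,p))-a,np.array(proj(f,p))-b)
for z in(.09,.11,.134):print(z,proj(f,(.5148,.306,z)),atz(g,(258,126),z),atz(g,(258,232),z))
```

```text
[0.5157 0.1973 0.3036] [ 2.882  -0.0001 -3.1175]
[0.5136 0.2171 0.1285] [-0.3695 -0.0627] [0.544 0.092]
[0.5225 0.2274 0.137 ] [0.7656 0.1975] [-1.1398 -0.2897]
[0.5056 0.2194 0.1171] [ 0.3034 -0.1059] [-0.438   0.1512]
0.09 (np.float64(255.12027228082485), np.float64(257.8886060068825)) [0.5163 0.2202 0.09  ] [0.5139 0.3214 0.09  ]
0.11 (np.float64(254.90557948588986), np.float64(272.13663262839833)) [0.5164 0.2187 0.11  ] [0.5141 0.3131 0.11  ]
0.134 (np.float64(254.59122834879776), np.float64(293.00506014008556)) [0.5165 0.2168 0.134 ] [0.5144 0.3031 0.134 ]
```

Emit:
carry_out([
  [0,0,-0.05,0],
  [0,0,-0.1,0],
  [0,0,-0.15,0],
  [0,0,-0.2,0],
  [0,0,-0.25,0],
  [0,0,-0.3,0],
  [0,0,-0.3,0],
  [0,0,-0.3,0],
  [0,0,-0.3,0],
  [0,0,-0.3,0],
])

```text
t: 8.2
eef_pos: [0.5139, 0.2665, 0.0999]
ee_rot: [3.14, -0.0, -1.547]
force: [-7.3, 1.1, 6.6]
width: 0.0004
gripper_force: 3.7
```

Run:
```python
from h import *
s=arm.get_state();print(s['t'],s['width'],s['gripper_force'],s['force'])
f=arm.grab_frame('wrist');t=arm.grab_frame('top');c=arm.grab_frame('scene')
im=np.hstack([cv2.convertScaleAbs(cv2.resize(f['pixels'][110:310,190:320],(390,600)),alpha=2),np.vstack([cv2.resize(c['pixels'][110:230,230:390],(400,300)),cv2.resize(t['pixels'][150:270,170:330],(400,300))])])
save({'pixels':im},'m3.png')
```

```text
8.2 0.00041676053665143153 3.7285642325878143 [-7.28092781  1.10522216  6.593975  ]
```

View pics/m3.png

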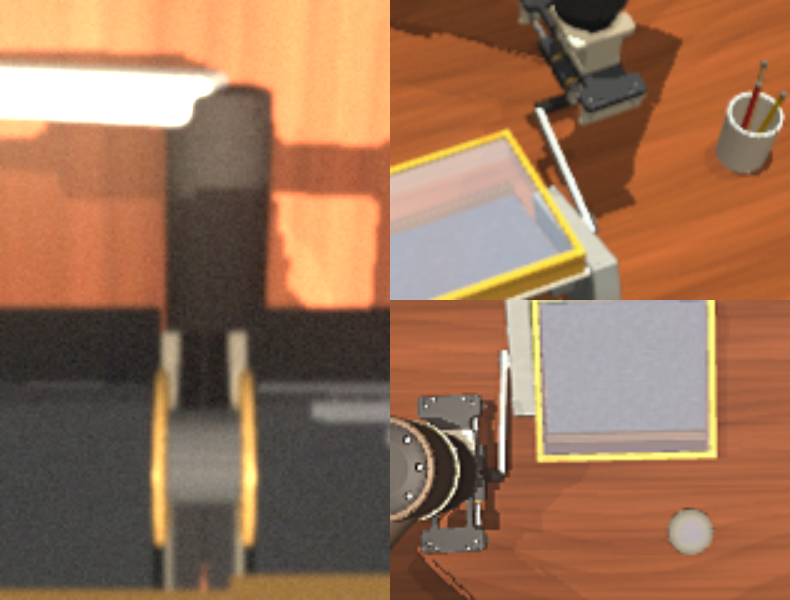

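Emit:
carry_out([
  [-0.1,0,-0.2,0],
  [-0.13,0,-0.4,0],
  [-0.14,0,-0.6,0],
  [-0.14,0,-0.8,0],
  [-0.12,0,-1.0,0],
  [-0.1,0,-1.2,0],
  [-0.06,0,-1.4,0],
  [-0.02,0,-1.55,0],
  [0.01,0,-1.65,0],
  [0.01,0,-1.66,0],
])

```text
t: 9.6
eef_pos: [0.5155, 0.2663, 0.016]
ee_rot: [3.141, -0.0, -1.547]
force: [-0.8, -0.5, -0.3]
width: 0.0005
gripper_force: 0.0
```

Run:
```python
from h import *
s=arm.get_state();print(s['t'],s['eef_pos'],s['width'],s['gripper_force'],s['force'])
f=arm.grab_frame('wrist');t=arm.grab_frame('top');c=arm.grab_frame('scene')
im=np.hstack([cv2.convertScaleAbs(cv2.resize(f['pixels'][110:310,190:320],(390,600)),alpha=2),np.vstack([cv2.resize(c['pixels'][110:230,230:390],(400,300)),cv2.resize(t['pixels'][130:270,170:330],(400,300))])])
save({'pixels':im},'m4.png')
for n in('hood','lever_grip','bed','seat_left','seat_right'):
  for k,g in(('scene',c),('top',t)): print(n,k,[(np.round(m['uv'],1),round(m['conf'],2)) for m in arm.mark_of(g,n)[:2]])
```

```text
9.6 [0.51547522 0.26628468 0.01600244] 0.00046707291926933564 0.0 [-0.78035056 -0.45631748 -0.34999329]
hood scene [(array([270. , 230.1]), 0.71)]
hood top [(array([261.9, 145.2]), 0.98)]
lever_grip scene [(array([370.9, 168.4]), 0.6), (array([300.4, 161.1]), 0.46)]
lever_grip top [(array([201.2, 218.5]), 0.69), (array([391.2, 213.5]), 0.59)]
bed scene [(array([247.1, 198.3]), 0.89), (array([264.4, 192.1]), 0.4)]
bed top [(array([264.1, 202.3]), 0.87)]
seat_left scene [(array([263.5, 191.7]), 0.9)]
seat_left top [(array([248.8, 203.9]), 0.9)]
seat_right scene [(array([230.7, 202.9]), 0.63)]
seat_right top [(array([283.1, 203.9]), 0.69)]
```

View pics/m4.png

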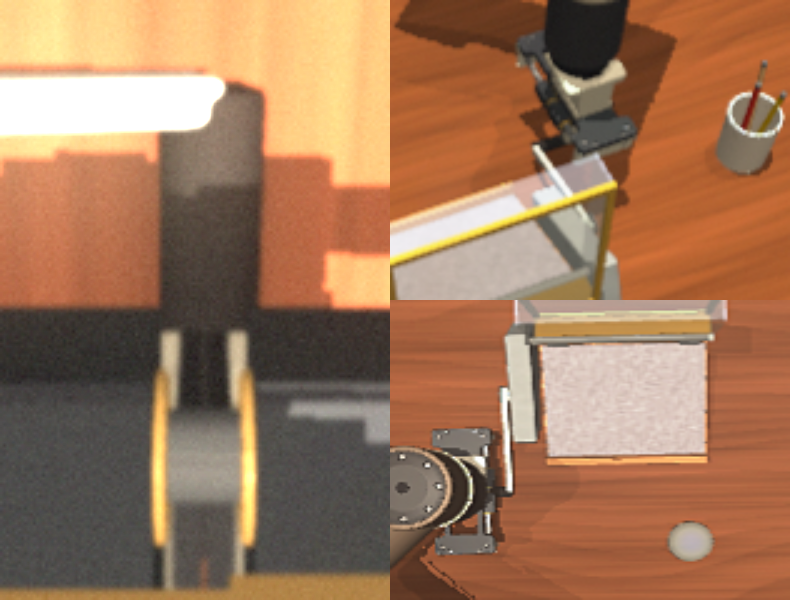

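Emit:
carry_out([
  [0,0,0,0],
  [0,0,0,0],
  [0,0,0,0],
  [0,0,0,0],
  [0,0,0.4,0],
  [0,0,1.2,0],
  [0,0,2.2,0],
  [0,0,3.2,0],
  [0,-0.5,4.0,-1],
  [0,-1.3,4.0,-2.5],
], claw=0)

```text
t: 11.5
eef_pos: [0.517, 0.2025, 0.2203]
ee_rot: [-3.137, 0.005, -1.811]
force: [0.2, 0.3, -1.4]
width: 0.087
gripper_force: 0.0
```

```bash
cat >> h.py <<'E'
from scipy.optimize import least_squares
def bedT(p):
    x,y,a=p; Rb=R.from_euler('zy',[a,-np.radians(25)]).as_matrix() # x up slope
    Rb=R.from_euler('z',a).as_matrix()@R.from_euler('y',-np.radians(25)).as_matrix()
    return Rb,np.array([x,y,.04])
def bedpt(p,v): Rb,o=bedT(p); return o+Rb@np.asarray(v,float)
E
python3 - <<'E'
from h import *
np.set_printoptions(precision=4,suppress=True)
s=arm.get_state();print(s['t'],s['eef_pos'],s['force'])
obs=[];W=[]
L={'bed':(0,0,0),'seat_left':(0,.056,0),'seat_right':(0,-.056,0)}
for k in('top','scene'):
  f=arm.grab_frame(k)
  for n in L:
    for m in arm.mark_of(f,n)[:1]:
      if m['conf']>.5: obs.append((f,L[n],m['uv'],k+n))
  if k=='top':
    T=f;save(f,'top5.png')
    p=f['pixels'].astype(int);
    g=cv2.cvtColor(f['pixels'],cv2.COLOR_RGB2HSV)
    for q in('bed',):
      r=arm.regions_of(f,q)
      if r:
        c=max(cv2.findContours(r[0]['pixels'].astype(np.uint8),0,1)[0],key=cv2.contourArea);h=cv2.convexHull(c)
        print('region',r[0]['conf'],cv2.approxPolyDP(h,4,True)[:,0].tolist())
    # lip inner edge: low saturation cloth region
    m=((g[...,1]<70)&(g[...,2]>110)).astype(np.uint8);m[:150]=0;m[206:]=0;m[:,:228]=0;m[:,300:]=0
    c=max(cv2.findContours(m,0,1)[0],key=cv2.contourArea);print('cloth',cv2.approxPolyDP(cv2.convexHull(c),3,True)[:,0].tolist())
    R_=(p[...,0]>150)&(p[...,1]<60)&(p[...,2]<60);R_[:,:370]=0
    c=np.argwhere(R_)[:,::-1];P=np.array([atz(f,q,.03)[:2] for q in c])*1000
    print('red',cv2.minAreaRect(P.astype(np.float32)),len(c)); print('green',books(f)['green'])
for u,v in(((232.8,203.7),(0,.115,0)),((296.8,203.7),(0,-.115,0))): obs.append((T,v,u,'corner'))
fun=lambda p:np.concatenate([np.array(proj(f,bedpt(p,v)))-u for f,v,u,_ in obs])
r=least_squares(fun,[.575,.05,.03],loss='soft_l1')
print(r.x,np.degrees(r.x[2]));[print(o[3],e) for o,e in zip(obs,fun(r.x).reshape(-1,2))]
print([proj(T,bedpt(r.x,(.19,y,0))) for y in(.115,-.115)])
E
```

```text
11.5 [0.517  0.2025 0.2203] [ 0.164   0.2872 -1.396 ]
region 0.92 [[302, 124], [295, 205], [235, 206], [220, 127]]
cloth [[295, 150], [295, 200], [233, 202], [228, 150]]Traceback (most recent call last):
  File "<stdin>", line 25, in <module>
cv2.error: OpenCV(4.12.0) /io/opencv/modules/imgproc/src/convhull.cpp:143: error: (-215:Assertion failed) total >= 0 && (depth == CV_32F || depth == CV_32S) in function 'convexHull'
```

Emit:
carry_out([
  [-0.1,-0.9,0,-1.6],
  [-0.2,-1.9,0,-3.2],
  [-0.4,-2.9,0,-4.8],
  [-0.5,-4.0,0,-6.4],
  [-0.6,-5.1,0,-8.0],
  [-0.8,-6.2,0,-9.6],
  [-0.9,-7.3,-0.2,-11.2],
  [-1.0,-8.4,-0.6,-12.8],
  [-1.06,-9.2,-1.0,-14.5],
  [-1.06,-9.2,-1.3,-14.5],
])

```text
t: 13.0
eef_pos: [0.4619, -0.2602, 0.1498]
ee_rot: [-3.141, -0.002, 2.952]
force: [-0.1, 0.2, 0.5]
width: 0.0875
gripper_force: 0.0
```

Run:
```python
from h import *
np.set_printoptions(precision=4,suppress=True)
s=arm.get_state();print(s['t'],s['eef_pos'],s['ee_rot'])
obs=[]
L={'bed':(0,0,0),'seat_left':(0,.056,0),'seat_right':(0,-.056,0)}
for k in('top','scene'):
  f=arm.grab_frame(k)
  for n in L:
    for m in arm.mark_of(f,n)[:1]:
      if m['conf']>.5: obs.append((f,L[n],m['uv'],k+n))
  if k=='top': T=f
for u,v in(((232.8,203.7),(0,.115,0)),((296.8,203.7),(0,-.115,0)),((295.5,206),(-.012,-.115,.014)),((234,206),(-.012,.115,.014))): obs.append((T,v,u,'corner'))
fun=lambda p:np.concatenate([np.array(proj(f,bedpt(p,v)))-u for f,v,u,_ in obs])
r=least_squares(fun,[.575,.05,.03],loss='soft_l1')
print(r.x,np.degrees(r.x[2]));[print(o[3],np.round(o[2],1),e) for o,e in zip(obs,fun(r.x).reshape(-1,2))]
print([proj(T,bedpt(r.x,(.19,y,0))) for y in(.115,-.115)])
w=arm.grab_frame('wrist');save(w,'w6.png');print(books(w))
for n in('green_mid','red_mid'):print(n,[(np.round(m['uv']),round(m['conf'],2),atz(w,m['uv'],.015)) for m in arm.mark_of(w,n)])
for n in('green','red'):print(rect(w,n,.03))
```

```text
13.0 [ 0.4619 -0.2602  0.1498] [-3.1414 -0.0022  2.9524]
[ 0.5682  0.0491 -0.0164] -0.9405952019793149
topbed [266.6 205.3] [-1.9187 -1.8416]
topseat_left [249.1 202.9] [-0.0748  0.5827]
topseat_right [281.6 204.7] [-1.2423 -1.2685]
scenebed [245.6 195.3] [0.2544 1.7908]
sceneseat_left [263.6 190.5] [-1.5365  1.4806]
sceneseat_right [232.8 203.8] [-3.3722 -1.5302]
corner [232.8 203.7] [-0.2351 -0.1944]
corner [296.8 203.7] [ 0.0828 -0.2994]
corner [295.5 206. ] [1.5705 2.0196]
corner [234 206] [-1.6505  2.1125]
[(np.float64(230.6928239175496), np.float64(151.9204510432784)), (np.float64(298.1706109878179), np.float64(151.6603854318344))]
{'green': array([ 477.5, -264.6,  112.1,   61.4,  -10.5])}
green_mid [(array([255., 169.]), 0.69, array([ 0.4608, -0.2602,  0.015 ]))]
red_mid []
(0.7, array([ 461.4, -261.2,  149.3,   62.6,  -10.4]))
(0.55, array([ 476.6, -401. ,   72.1,   64.1,  -88.5]))
```

View pics/w6.png

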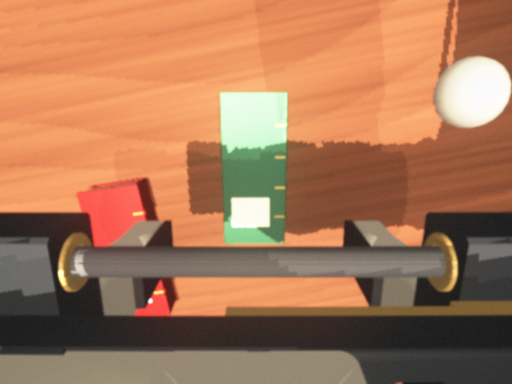

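Emit:
carry_out([
  [0,0,-0.5,0],
  [0,0,-1.0,0],
  [0,0,-1.5,0],
  [0,0,-2.0,0],
  [0,0,-2.4,0],
  [0,0,-2.7,0],
  [0,0,-2.82,0],
  [0,0,-2.86,0],
  [0,0,-2.86,0],
  [0,0,-2.86,0],
])

```text
t: 14.9
eef_pos: [0.4628, -0.2586, 0.0091]
ee_rot: [-3.142, 0.001, 2.956]
force: [0.4, 0.3, 0.6]
width: 0.0874
gripper_force: 0.0
```

Emit:
carry_out([
  [0,0,0,0],
  [0,0,0,0],
  [0,0,0,0],
  [0,0,0,0],
  [0,0,0,0],
  [0,0,0,0],
  [0,0,0.2,0],
  [0,0,0.6,0],
  [0,0,1.0,0],
  [0,0,1.4,0],
], claw=1, force=15)

```text
t: 16.15
eef_pos: [0.4625, -0.2586, 0.08]
ee_rot: [-3.142, 0.001, 2.956]
force: [0.3, -0.0, 0.8]
width: 0.0007
gripper_force: 0.0
```

Run:
```python
from h import *
s=arm.get_state();print(s['t'],s['eef_pos'],s['width'],s['gripper_force'],s['force'])
w=arm.grab_frame('wrist');c=arm.grab_frame('scene')
save({'pixels':np.hstack([cv2.resize(w['pixels'],(480,360)),cv2.resize(c['pixels'][150:270,80:185],(315,360))])},'m7.png')
print(rect(w,'green',.03),books(c))
```

```text
16.15 [ 0.46246265 -0.25858599  0.07995219] 0.0006577982598851054 0.0 [ 0.27041923 -0.04822456  0.81370398]
(0.72, array([ 434.7, -257.1,   95.3,   61.9,  -10.5])) {'red': array([ 343.6, 1227.7,   71.4,   37. ,  -37.6]), 'green': array([ 429.8, -253.2,   82.1,   59. ,  -12.8])}
```

View pics/m7.png

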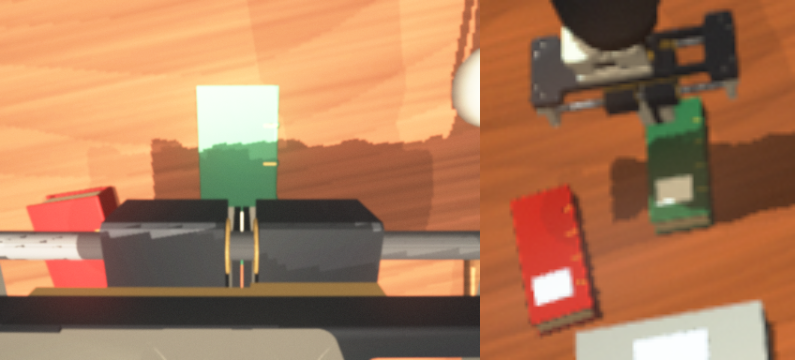

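Run:
```python
from h import *
s=arm.get_state();c=arm.grab_frame('scene');p=np.array(s['eef_pos'])
for d in(0,.02,.03,.04): 
  u=proj(c,p+[0,0,d]);print(d,np.round(u,1),'in m7:',np.round([(u[0]-80)*3+480,(u[1]-150)*3]))
```

```text
0 [142.3 194.2] in m7: [667. 133.]
0.02 [140.8 190.9] in m7: [662. 123.]
0.03 [140.1 189.2] in m7: [660. 118.]
0.04 [139.3 187.5] in m7: [658. 112.]
```

Emit:
carry_out([
  [0,0,0,0],
  [0,0,0,0],
  [0,0,-0.2,0],
  [0,0,-0.4,0],
  [0,0,-0.6,0],
  [0,0,-0.8,0],
  [0,0,-1.0,0],
  [0,0,-1.1,0],
  [0,0,-1.2,0],
  [0,0,-1.3,0],
], claw=0)

```text
t: 17.6
eef_pos: [0.4625, -0.2586, 0.0134]
ee_rot: [-3.142, 0.0, 2.956]
force: [-0.1, 0.6, 0.0]
width: 0.0869
gripper_force: 0.0
```

Emit:
carry_out([
  [0,-0.03,-0.15,0],
  [0,-0.03,-0.3,0],
  [0,-0.03,-0.4,0],
  [0,-0.03,-0.5,0],
  [0,-0.03,-0.6,0],
  [0,-0.03,-0.65,0],
  [0,-0.03,-0.7,0],
  [0,-0.03,-0.7,0],
  [0,-0.03,-0.7,0],
  [0,-0.03,-0.7,0],
])

```text
t: 18.85
eef_pos: [0.4625, -0.2601, -0.0213]
ee_rot: [3.142, 0.0, 2.956]
force: [-0.0, -0.7, 0.8]
width: 0.0877
gripper_force: 0.0
```

Emit:
carry_out([
  [0,0,0,0],
  [0,0,0,0],
  [0,0,0,0],
  [0,0,0,0],
  [0,0,0,0],
  [0,0,0,0],
  [0,0,0,0],
  [0,0,0,0],
  [0,0,0,0],
  [0,0,0,0],
], claw=1, force=15)

```text
t: 20.1
eef_pos: [0.4623, -0.2601, -0.0214]
ee_rot: [-3.142, -0.0, 2.956]
force: [-0.8, -0.6, 0.2]
width: 0.0621
gripper_force: 15.0
```

Emit:
carry_out([
  [0,0,0.5,0],
  [0,0,1.2,0],
  [0,0.2,2.0,0],
  [0.3,0.8,2.6,0.3],
  [0.8,1.6,2.83,0.6],
  [1.3,2.5,2.83,0.9],
  [1.9,3.4,2.83,1.2],
  [2.4,4.2,2.83,1.5],
  [2.8,4.8,2.83,1.8],
  [2.95,5.06,2.83,1.8],
], force=20)

```text
t: 21.35
eef_pos: [0.6102, -0.0052, 0.1192]
ee_rot: [3.141, -0.001, -3.137]
force: [-0.1, 0.2, -2.2]
width: 0.0617
gripper_force: 20.0
```

Run:
```python
from h import *
np.set_printoptions(precision=4,suppress=True)
s=arm.get_state();print(s['t'],s['eef_pos'],s['ee_rot'],s['width'],s['force'])
w=arm.grab_frame('wrist');c=arm.grab_frame('scene');t=arm.grab_frame('top')
save({'pixels':np.hstack([cv2.resize(w['pixels'],(480,360)),np.vstack([cv2.resize(c['pixels'][130:250,190:340],(300,240)),cv2.resize(t['pixels'][120:240,200:350],(300,240))])[:360]])},'m8.png') if 0 else save({'pixels':np.vstack([np.hstack([cv2.resize(c['pixels'][100:250,190:340],(300,300)),cv2.resize(t['pixels'][110:230,200:320],(300,300))]),np.hstack([cv2.resize(w['pixels'],(400,300)),np.zeros((300,200,3),np.uint8)])])},'m8.png')
for n in('bed','seat_left','seat_right'):
  for k,f in(('w',w),('s',c),('t',t)):
    for m in arm.mark_of(f,n)[:1]: print(n,k,np.round(m['uv'],1),round(m['conf'],2),atz(f,m['uv'],.04))
```

```text
21.35 [ 0.6102 -0.0052  0.1192] [ 3.1415 -0.0011 -3.1371] 0.061674184321778174 [-0.1075  0.2166 -2.2455]
bed w [328.5 138.9] 0.62 [0.5712 0.0517 0.04  ]
bed s [245.3 199.4] 0.75 [0.5756 0.0444 0.04  ]
bed t [265.3 204.7] 0.8 [0.5637 0.0469 0.04  ]
seat_left w [395.6 138.3] 0.64 [0.5704 0.106  0.04  ]
seat_left s [262.5 194.2] 0.6 [0.5774 0.1033 0.04  ]
seat_left t [264.8 203.9] 0.42 [0.5666 0.0487 0.04  ]
seat_right s [233.6 200.8] 0.9 [0.5669 0.0074 0.04  ]
seat_right t [281.6 203.3] 0.84 [ 0.5676 -0.0114  0.04  ]
```

View pics/m8.png

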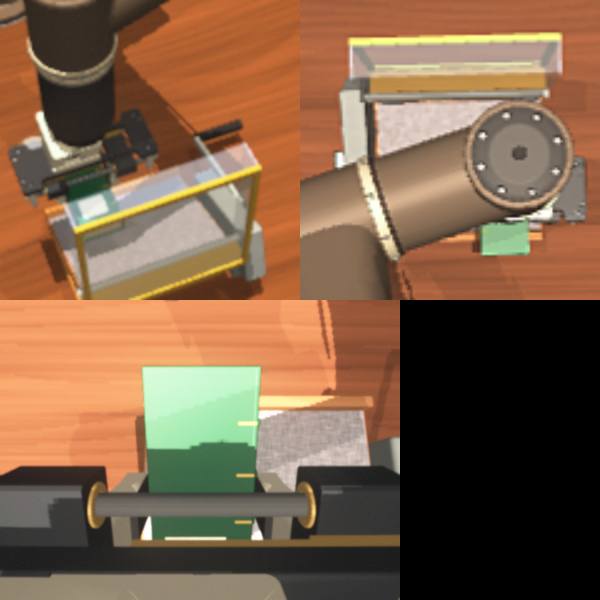

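Emit:
carry_out([
  [0.1,0,-0.2,0],
  [0.2,0,-0.4,0],
  [0.3,0,-0.6,0],
  [0.36,0,-0.75,0],
  [0.36,0,-0.86,0],
  [0.36,0,-0.97,0],
  [0.36,0,-1.08,0],
  [0.36,0,-1.19,0],
  [0.36,0,-1.28,0],
  [0.36,0,-1.36,0],
], force=10)

```text
t: 23.2
eef_pos: [0.6285, -0.007, 0.0527]
ee_rot: [-3.141, 0.001, -3.138]
force: [-4.7, 0.7, 14.2]
width: 0.0617
gripper_force: 10.0
```

Run:
```python
from h import *
np.set_printoptions(precision=4,suppress=True)
s=arm.get_state();print(s['t'],s['eef_pos'],s['ee_rot'],s['width'],s['force'],s['moment'])
w=arm.grab_frame('wrist');save(w,'w9.png');c=arm.grab_frame('scene')
for k,f in(('w',w),('s',c)):
    for m in arm.mark_of(f,'green_mid')[:1]: print(k,np.round(m['uv'],1),round(m['conf'],2),'flush pred',proj(f,bedpt((.571,.05,.01),(.075,-.056,.015))))
```

```text
23.2 [ 0.6285 -0.007   0.0527] [-3.1414  0.0013 -3.1381] 0.06168553910644172 [-4.6525  0.6665 14.155 ] [ 0.5229  1.8754 -0.0583]
w [255.9 239.4] 0.69 flush pred (np.float64(261.18355827149634), np.float64(248.79260267758465))
s [103.9 233.1] 0.36 flush pred (np.float64(236.22778958803616), np.float64(212.06572340824889))
```

View pics/w9.png

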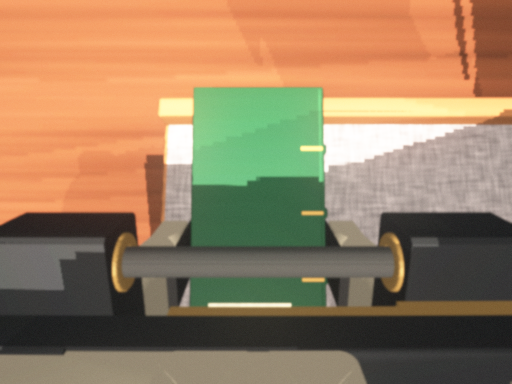

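Run:
```python
from h import *
np.set_printoptions(precision=4,suppress=True)
w=arm.grab_frame('wrist');p=w['pixels'].astype(int);r,g,b=p[...,0],p[...,1],p[...,2]
m=(g>1.15*r)&(g>1.1*b)&(g>40)
for y in(92,110,130,150,170,190,210,230):
  xs=np.where(m[y,150:370])[0]+150;print(y,xs.min(),xs.max(),end=' | ')
ys=np.where(m[:,260])[0];print('top row',ys.min())
# fit top-face pose: centre-line foot point + pitch, width .062
def edge(y): 
  xs=np.where(m[y,150:370])[0]+150; return xs.min()-.5,xs.max()+.5
obs=[(y,*edge(y)) for y in range(ys.min()+4,206,6)]
def model(q):
  x,yy,z,pt,ya=q;Rb=(R.from_euler('z',ya)*R.from_euler('y',-pt)).as_matrix();o=np.array([x,yy,z]);res=[]
  L=[np.array(proj(w,o+Rb@[0,.031*s,0])) for s in(1,-1)];L2=[np.array(proj(w,o+Rb@[.1,.031*s,0])) for s in(1,-1)]
  lo=[(a,c) for a,c in zip(L,L2)]; lo.sort(key=lambda t:t[0][0])
  for y,l,h in obs:
    for (a,c),v in zip(lo,(l,h)): res.append(a[0]+(c[0]-a[0])*(y-a[1])/(c[1]-a[1])-v)
  res.append(3*((L[0][1]+L[1][1])/2-(ys.min()-.5)))
  return np.array(res)
q=least_squares(model,[.56,-.007,.09,.3,0],loss='soft_l1');print(q.x,np.degrees(q.x[3:]),np.abs(q.fun).mean())
B=(.571,.05,.01);Rb,o=bedT(B);print('foot top in bed',Rb.T@(q.x[:3]-o))
for u in((340,122),(470,122),(163,122)):
  e,d=ray(w,u);n=Rb[:,2];print('cloth/lip line',(lambda P:(P,Rb.T@(P-o)))(e+d*((o+n*.0)-e)@n/(d@n)))
```

```text
92 194 322 | 110 194 321 | 130 193 322 | 150 193 325 | 170 192 323 | 190 192 323 | 210 192 326 | 230 190 325 | top row 88
[ 0.5533 -0.0074  0.0745  0.3688  0.0026] [21.1308  0.1481] 0.3739122391684329
foot top in bed [-0.002  -0.0573  0.039 ]
cloth/lip line (array([ 0.3636, -0.2024,  0.0467]), array([-0.1874, -0.2503,  0.0948]))
cloth/lip line (array([ 0.3639, -0.2022,  0.0469]), array([-0.1871, -0.2501,  0.0949]))
cloth/lip line (array([ 0.3632, -0.2028,  0.0462]), array([-0.188 , -0.2508,  0.0945]))
```

Emit:
carry_out([
  [0,0,0,0],
  [0,0,0,0],
  [0,0,-0.02,0],
  [0,0,-0.04,0],
  [0,0,-0.06,0],
  [0,0,-0.08,0],
  [0,0,-0.08,0],
  [0,0,-0.08,0],
  [0,0,-0.08,0],
  [0,0,-0.08,0],
], force=4)

```text
t: 24.7
eef_pos: [0.629, -0.007, 0.0488]
ee_rot: [3.142, 0.002, -3.138]
force: [1.0, -1.0, 5.1]
width: 0.0621
gripper_force: 4.0
```

```bash
cat >> h.py <<'E'
def bookfit(w,col='green',rmax=206,B=(.571,.05,.01),c0=None):
    p=w['pixels'].astype(int);r,g,b=p[...,0],p[...,1],p[...,2]
    m=((g>1.15*r)&(g>1.1*b)&(g>40)) if col=='green' else ((r>60)&(g<.3*r)&(b<.35*r))
    m[:,:150]=0;m[:,380:]=0;m=m.astype(np.uint8)
    k,l,st,_=cv2.connectedComponentsWithStats(m);m=l==1+np.argmax(st[1:,4])
    cc=int(np.median(np.where(m)[1]));y0=np.where(m[:,cc])[0].min()
    def edge(y): xs=np.where(m[y])[0]; return xs.min()-.5,xs.max()+.5
    obs=[(y,*edge(y)) for y in range(y0+4,rmax,6)]
    def model(q):
        x,yy,z,pt,ya=q;Rb=(R.from_euler('z',ya)*R.from_euler('y',-pt)).as_matrix();o=np.array([x,yy,z]);res=[]
        lo=sorted([(np.array(proj(w,o+Rb@[0,.031*s,0])),np.array(proj(w,o+Rb@[.1,.031*s,0]))) for s in(1,-1)],key=lambda t:t[0][0])
        for y,a_,h_ in obs:
            for (a,c),v in zip(lo,(a_,h_)): res.append(a[0]+(c[0]-a[0])*(y-a[1])/(c[1]-a[1])-v)
        return np.array(res+[3*((lo[0][0][1]+lo[1][0][1])/2-(y0-.5))])
    q=least_squares(model,[.56,-.007 if col=='green' else .1,.09,.3,0],loss='soft_l1')
    Rb,o=bedT(B)
    print(col,'foot top',q.x[:3],'pitch,yaw',np.degrees(q.x[3:]),'res',np.abs(q.fun).mean(),'in bed',Rb.T@(q.x[:3]-o))
E
python3 - <<'E'
from h import *
np.set_printoptions(precision=4,suppress=True)
s=arm.get_state();print(s['t'],s['eef_pos'],s['width'],s['force'])
bookfit(arm.grab_frame('wrist'))
E
```

```text
24.7 [ 0.629  -0.007   0.0488] 0.062138126427330645 [ 0.9842 -0.9966  5.0889]
green foot top [ 0.553  -0.0073  0.0741] pitch,yaw [21.7838 -0.0615] res 0.33014070078604063 in bed [-0.0024 -0.0571  0.0388]
```

Run:
```python
from h import *
np.set_printoptions(precision=1,suppress=True)
w=arm.grab_frame('wrist');p=w['pixels'].astype(int)
for c in(175,350,400,450): print(c,[tuple(p[y,c]) for y in range(90,134,3)] if c==400 else '')
B=(.571,.05,.01)
for v in((0,-.09,.014),(-.012,-.09,.014),(0,-.09,0),(0,.02,.014),(-.012,.02,.014),(0,-.115,.014),(0,-.056,.03)): print(v,np.array(proj(w,bedpt(B,v))))
g=w['pixels'];e=cv2.Canny(g,60,150)
for c in(175,350,400,450): print(c,np.where(e[60:160,c])[0]+60)
```

```text
175 
350 
400 [(np.int64(239), np.int64(150), np.int64(98)), (np.int64(235), np.int64(146), np.int64(97)), (np.int64(248), np.int64(183), np.int64(118)), (np.int64(255), np.int64(240), np.int64(168)), (np.int64(255), np.int64(241), np.int64(169)), (np.int64(255), np.int64(244), np.int64(176)), (np.int64(255), np.int64(244), np.int64(178)), (np.int64(255), np.int64(245), np.int64(180)), (np.int64(255), np.int64(235), np.int64(161)), (np.int64(238), np.int64(167), np.int64(110)), (np.int64(230), np.int64(156), np.int64(104)), (np.int64(239), np.int64(199), np.int64(167)), (np.int64(254), np.int64(251), np.int64(249)), (np.int64(254), np.int64(252), np.int64(250)), (np.int64(254), np.int64(253), np.int64(251))]
450 
(0, -0.09, 0.014) [197.8 111.6]
(-0.012, -0.09, 0.014) [198.4  91.1]
(0, -0.09, 0) [202.1 121.1]
(0, 0.02, 0.014) [399.3 110.4]
(-0.012, 0.02, 0.014) [397.5  89.9]
(0, -0.115, 0.014) [152.1 111.9]
(0, -0.056, 0.03) [260.3  98.3]
175 [ 96 116 123]
350 [ 96 115 123]
400 [ 96 115 123 149]
450 [ 96 115 123 132]
```

Emit:
carry_out([
  [0,0,0,0],
  [0,0,0,0],
  [0,0,0.08,0],
  [0,0,0.16,0],
  [0.06,0.03,0.2,0],
  [0.13,0.06,0.2,0],
  [0.2,0.08,0.2,0],
  [0.2,0.08,0.18,0],
  [0.2,0.08,0.14,0],
  [0.2,0.08,0.1,0],
], force=12)

```text
t: 26.05
eef_pos: [0.6376, -0.0031, 0.0528]
ee_rot: [-3.142, -0.0, -3.139]
force: [0.2, -0.2, 0.1]
width: 0.062
gripper_force: 12.0
```

```bash
sed -i 's/B=(.571,.05,.01)/B=(.573,.054,.004)/' h.py
python3 - <<'E'
from h import *
np.set_printoptions(precision=4,suppress=True)
s=arm.get_state();print(s['t'],s['eef_pos'],s['width'],s['force'])
bookfit(arm.grab_frame('wrist'))
E
```

```text
26.05 [ 0.6376 -0.0031  0.0528] 0.06204407171704094 [ 0.2275 -0.155   0.0572]
green foot top [ 0.5622 -0.0034  0.0786] pitch,yaw [21.6606 -0.0327] res 0.32829401552202336 in bed [ 0.0063 -0.0573  0.0396]
```

Emit:
carry_out([
  [0,0,0,0],
  [0,0,0,0],
  [0,0,-0.02,0],
  [0,0,-0.04,0],
  [0,0,-0.06,0],
  [0,0,-0.08,0],
  [0,0,-0.08,0],
  [0,0,-0.08,0],
  [0,0,-0.08,0],
  [0,0,-0.08,0],
], force=3)

```text
t: 27.35
eef_pos: [0.6378, -0.0031, 0.0491]
ee_rot: [3.142, 0.0, -3.139]
force: [-0.0, 0.9, -2.1]
width: 0.0621
gripper_force: 3.0
```

Run:
```python
from h import *
np.set_printoptions(precision=4,suppress=True)
s=arm.get_state();print(s['t'],s['eef_pos'],s['width'],s['force'])
bookfit(arm.grab_frame('wrist'))
```

```text
27.35 [ 0.6378 -0.0031  0.0491] 0.06206973192116384 [-0.0187  0.9342 -2.0507]
green foot top [ 0.5631 -0.0034  0.0704] pitch,yaw [24.3461  0.0547] res 0.33965722445369095 in bed [ 0.0036 -0.0574  0.0318]
```

Emit:
carry_out([
  [-0.02,0,-0.01,0],
  [-0.05,0,-0.025,0],
  [-0.08,0,-0.04,0],
  [-0.11,0,-0.05,0],
  [-0.13,0,-0.06,0],
  [-0.13,0,-0.06,0],
  [-0.13,0,-0.06,0],
  [-0.13,0,-0.06,0],
  [-0.13,0,-0.06,0],
  [-0.13,0,-0.06,0],
])

```text
t: 28.65
eef_pos: [0.6313, -0.0029, 0.0461]
ee_rot: [3.141, -0.0, -3.139]
force: [3.0, 2.0, 4.2]
width: 0.0618
gripper_force: 3.0
```

Emit:
carry_out([
  [0,0,0,0],
  [0,0,0,0],
  [0,0,0,0],
  [0,0,0,0],
  [0,0,0.1,0],
  [0,0,0.3,0],
  [0,0,0.6,0],
  [0,0,0.9,0],
  [-0.2,0,1.2,0],
  [-0.4,0,1.6,0],
], claw=0.12, force=15)

```text
t: 29.9
eef_pos: [0.6102, -0.0031, 0.1271]
ee_rot: [3.142, -0.001, -3.139]
force: [1.1, 0.9, 0.5]
width: 0.0773
gripper_force: 0.0
```

Run:
```python
from h import *
np.set_printoptions(precision=4,suppress=True)
s=arm.get_state();print(s['t'],s['eef_pos'],s['ee_rot'],s['width'],s['force'])
w=arm.grab_frame('wrist');save(w,'w10.png')
bookfit(w)
e=cv2.Canny(w['pixels'],60,150)
for c in(220,400,450): print(c,np.where(e[60:260,c])[0]+60)
for v in((0,.04,.014),(-.012,.04,.014),(0,.04,0),(0,-.056,.03)): print(v,np.array(proj(w,bedpt((.573,.054,.004),v))))
```

```text
29.9 [ 0.6102 -0.0031  0.1271] [ 3.1416 -0.0006 -3.1387] 0.07733878017335888 [1.0582 0.9037 0.4887]
green foot top [ 0.5622 -0.0037  0.06  ] pitch,yaw [27.8571  0.6677] res 0.35795814068498544 in bed [-0.0016 -0.0576  0.0228]
220 [121 129 162]
400 [121 131 139 192 246]
450 [121 134 139 212]
(0, 0.04, 0.014) [380.7383 134.2375]
(-0.012, 0.04, 0.014) [379.7195 119.8629]
(0, 0.04, 0) [374.6057 139.8363]
(0, -0.056, 0.03) [259.5186 127.0997]
```

View pics/w10.png

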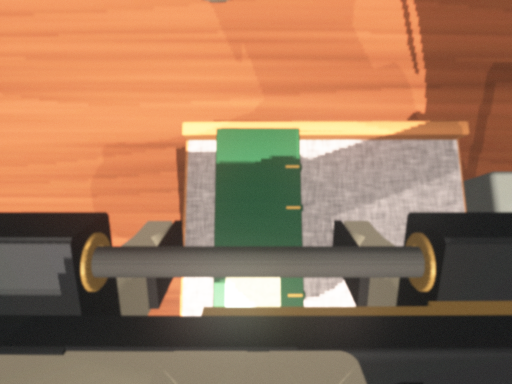

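Emit:
carry_out([
  [-0.3,-0.3,0.6,0],
  [-0.6,-1.2,0.9,0],
  [-0.9,-2.2,0.9,0],
  [-1.2,-3.3,0.9,0],
  [-1.5,-4.4,0.9,0],
  [-1.8,-5.5,0.9,0],
  [-1.8,-6.5,0.9,0],
  [-1.8,-7.4,0.9,0],
  [-1.8,-8.1,0.9,0],
  [-1.8,-8.1,0.9,0],
], claw=0)

```text
t: 31.2
eef_pos: [0.5204, -0.4099, 0.1712]
ee_rot: [-3.142, -0.0, -3.141]
force: [0.3, 0.5, -0.1]
width: 0.0875
gripper_force: 0.0
```

Run:
```python
from h import *
np.set_printoptions(precision=4,suppress=True)
s=arm.get_state();print(s['t'],s['eef_pos'],s['ee_rot'],s['width'])
for k in('wrist','scene','top'):
  f=arm.grab_frame(k)
  for n in('red','red_mid'):
    try:print(k,n,rect(f,n,.03))
    except Exception as e:print(e)
  for m in arm.mark_of(f,'red_mid')[:1]: print(k,np.round(m['uv']),round(m['conf'],2),atz(f,m['uv'],.015))
  if k=='wrist':
    p=f['pixels'].astype(int);m=(p[...,0]>60)&(p[...,1]<.3*p[...,0])&(p[...,2]<.35*p[...,0]);m[215:]=0
    n,l,st,_=cv2.connectedComponentsWithStats(m.astype(np.uint8));i=1+np.argmax(st[1:,4]);print(st[i])
    c=np.argwhere(l==i)[:,::-1];P=np.array([atz(f,q,.03)[:2] for q in c[::3]])*1000
    print(cv2.minAreaRect(P.astype(np.float32)))
```

```text
31.2 [ 0.5204 -0.4099  0.1712] [-3.1415 -0.0004 -3.1414] 0.08753991760412701
wrist red (0.93, array([ 525.2, -409.8,  149.4,   63.6,   -1.8]))
wrist red_mid (0.64, array([ 525.3, -409.3,  150.3,   62.3,   -1.5]))
wrist [258. 168.] 0.58 [ 0.5214 -0.4097  0.015 ]Traceback (most recent call last):
  File "<stdin>", line 12, in <module>
    return _wrapfunc(a, 'argmax', axis=axis, out=out, **kwds)
    return bound(*args, **kwds)
ValueError: attempt to get argmax of an empty sequence
```

Emit:
carry_out([
  [0.1,0,-0.5,-0.27],
  [0.1,0,-1.1,-0.27],
  [0.1,0,-1.7,-0.27],
  [0.1,0,-2.3,-0.27],
  [0.1,0,-2.8,-0.27],
  [0.1,0,-3.2,-0.27],
  [0.1,0,-3.5,-0.27],
  [0.1,0,-3.7,-0.27],
  [0.1,0,-3.82,-0.27],
  [0.1,0,-3.85,-0.27],
])

```text
t: 32.65
eef_pos: [0.5265, -0.408, -0.0214]
ee_rot: [-3.141, 0.0, 3.116]
force: [0.3, -0.1, -0.3]
width: 0.0877
gripper_force: 0.0
```

Emit:
carry_out([
  [0,0,0,0],
  [0,0,0,0],
  [0,0,0,0],
  [0,0,0,0],
  [0,0,0,0],
  [0,0,0,0],
  [0,0,0,0],
  [0,0,0,0],
  [0,0,0,0],
  [0,0,0.1,0],
], claw=1, force=20)

```text
t: 33.9
eef_pos: [0.5254, -0.4074, -0.0174]
ee_rot: [3.14, -0.002, 3.116]
force: [-0.6, 0.2, -2.7]
width: 0.062
gripper_force: 20.0
```

Emit:
carry_out([
  [0,0,0.7,0],
  [0,0.1,1.6,0],
  [0,0.4,2.5,0],
  [0.2,1.0,3.2,0],
  [0.4,1.8,3.4,0.1],
  [0.6,2.7,3.4,0.2],
  [0.8,3.6,3.4,0.3],
  [1.0,4.5,3.4,0.3],
  [1.2,5.4,3.4,0.3],
  [1.4,6.3,3.4,0.3],
])

```text
t: 35.15
eef_pos: [0.5957, -0.0913, 0.1529]
ee_rot: [3.141, -0.001, -3.136]
force: [0.2, -0.3, -2.8]
width: 0.062
gripper_force: 20.0
```

Emit:
carry_out([
  [0.1,0.9,0,0],
  [0.2,1.8,0,0],
  [0.3,2.6,0,0],
  [0.4,3.3,0,0],
  [0.4,3.8,0,0],
  [0.4,4.05,-0.1,0],
  [0.5,4.05,-0.4,0],
  [0.6,4.05,-0.7,0],
  [0.7,4.05,-1.0,0],
  [0.75,4.05,-1.1,0],
])

```text
t: 36.4
eef_pos: [0.6334, 0.1084, 0.0966]
ee_rot: [-3.141, -0.002, -3.137]
force: [-0.9, 0.4, -2.4]
width: 0.0621
gripper_force: 20.0
```

Run:
```python
from h import *
np.set_printoptions(precision=4,suppress=True)
s=arm.get_state();print(s['t'],s['eef_pos'],s['ee_rot'],s['width'],s['force'])
w=arm.grab_frame('wrist');save(w,'w11.png')
bookfit(w,'red')
e=cv2.Canny(w['pixels'],60,150)
for c in(110,130,150,350,380,400,420): print(c,np.where(e[60:210,c])[0]+60)
for v in((0,.09,.014),(-.012,.09,.014),(0,.09,0),(0,.115,.014),(0,-.05,0.014)): print(v,np.array(proj(w,bedpt((.573,.054,.004),v))))
```

```text
36.4 [0.6334 0.1084 0.0966] [-3.1406 -0.0025 -3.1366] 0.062147299788853874 [-0.8694  0.4169 -2.4219]
red foot top [ 0.7089  0.119  -0.207 ] pitch,yaw [17.0985  0.0363] res 3.809544561287718e-08 in bed [ 0.019   0.0645 -0.2814]
110 [ 90  96 137 138 139 140 183 189]
130 [ 90  96 117 119 120 121 122 123 124 125 126 127 128 129 130 135 136 142
 143]
150 [ 90 105 113 115 116 117 118 119 120 121 122 123 124 158]
350 [131 132 159 160]
380 [116 117 147]
400 [ 64  65  66  67  68  69  70  71  72  73  85  86  87  88  89  90  91  92
  93  94 107 148]
420 [110 169 170 179 180 181 182 183 184 185 186 187 188 189 190 191 192 193
 194 195 196 197 198 199 200 201 202 203 204 205 206 207 208 209]
(0, 0.09, 0.014) [310.4634 104.2192]
(-0.012, 0.09, 0.014) [309.9807  87.9131]
(0, 0.09, 0) [307.4451 112.4033]
(0, 0.115, 0.014) [346.9954 104.3073]
(0, -0.05, 0.014) [106.0641 104.1301]
```

Run:
```python
import cv2
p=cv2.imread('pics/w11.png')[...,::-1]
for y in(60,75,85,95,120,160,200): print(y,[tuple(map(int,p[y,c])) for c in(150,185,200,230,260,290,320,335)])
```

```text
60 [(244, 155, 101), (246, 160, 105), (246, 159, 105), (249, 166, 112), (243, 151, 101), (244, 157, 106), (243, 155, 103), (243, 155, 103)]
75 [(254, 198, 131), (254, 193, 132), (254, 189, 129), (254, 189, 127), (251, 170, 116), (250, 165, 111), (248, 164, 108), (247, 163, 106)]
85 [(252, 184, 124), (255, 185, 164), (255, 183, 163), (255, 176, 155), (255, 165, 150), (255, 141, 125), (255, 137, 121), (244, 145, 99)]
95 [(255, 253, 206), (255, 200, 177), (255, 197, 176), (255, 192, 173), (255, 173, 155), (255, 167, 147), (255, 158, 138), (255, 225, 148)]
120 [(245, 233, 226), (255, 191, 172), (255, 192, 172), (255, 172, 154), (255, 162, 146), (255, 157, 140), (255, 149, 134), (254, 216, 147)]
160 [(192, 169, 164), (235, 165, 158), (255, 173, 157), (255, 161, 144), (255, 153, 137), (255, 142, 128), (254, 158, 120), (217, 156, 130)]
200 [(193, 176, 170), (193, 167, 161), (192, 67, 62), (195, 61, 55), (196, 59, 54), (190, 56, 52), (188, 59, 55), (200, 174, 167)]
```

```bash
sed -i "s/((r>60)&(g<.3\*r)&(b<.35\*r))/((r-g>50)\&(g-b<28))/" h.py
python3 - <<'E'
from h import *
np.set_printoptions(precision=4,suppress=True)
s=arm.get_state();print(s['t'],s['eef_pos'])
bookfit(arm.grab_frame('wrist'),'red')
E
```

```text
36.45 [0.6337 0.1086 0.0966]
red foot top [0.5574 0.1083 0.144 ] pitch,yaw [3.9633 0.0685] res 0.5743215007311483 in bed [0.0301 0.0544 0.1008]
```

Emit:
carry_out([
  [0.1,0,-0.15,0],
  [0.1,0,-0.3,0],
  [0.1,0,-0.4,0],
  [0.1,0,-0.48,0],
  [0.1,0,-0.56,0],
  [0.1,0,-0.62,0],
  [0.1,0,-0.68,0],
  [0.1,0,-0.72,0],
  [0.1,0,-0.75,0],
  [0.1,0,-0.75,0],
], force=8)

```text
t: 37.75
eef_pos: [0.639, 0.1095, 0.061]
ee_rot: [3.142, 0.0, -3.135]
force: [-0.4, -0.7, -1.1]
width: 0.0621
gripper_force: 8.0
```

Run:
```python
from h import *
np.set_printoptions(precision=4,suppress=True)
s=arm.get_state();print(s['t'],s['eef_pos'],s['width'],s['force'])
bookfit(arm.grab_frame('wrist'),'red')
```

```text
37.75 [0.639  0.1095 0.061 ] 0.06211878027428201 [-0.3747 -0.6784 -1.0816]
red foot top [0.5639 0.1088 0.0854] pitch,yaw [19.1639  0.4009] res 0.5411985097148431 in bed [0.0112 0.0549 0.0449]
```

Emit:
carry_out([
  [0,0,-0.03,0],
  [0,0,-0.06,0],
  [0,0,-0.1,0],
  [0,0,-0.13,0],
  [0,0,-0.16,0],
  [0,0,-0.19,0],
  [0,0,-0.22,0],
  [0,0,-0.22,0],
  [0,0,-0.22,0],
  [0,0,-0.22,0],
], force=3)

```text
t: 39.05
eef_pos: [0.6394, 0.1095, 0.0505]
ee_rot: [3.141, 0.001, -3.135]
force: [1.6, -1.3, 5.2]
width: 0.0619
gripper_force: 3.0
```

Run:
```python
from h import *
np.set_printoptions(precision=4,suppress=True)
s=arm.get_state();print(s['t'],s['eef_pos'],s['width'],s['force'])
bookfit(arm.grab_frame('wrist'),'red')
```

```text
39.05 [0.6394 0.1095 0.0505] 0.06193993578884225 [ 1.6099 -1.3486  5.1975]
red foot top [0.566  0.1089 0.068 ] pitch,yaw [24.4786  0.361 ] res 0.3779596983644845 in bed [0.0057 0.0549 0.0283]
```

Emit:
carry_out([
  [-0.03,0,-0.01,0],
  [-0.06,0,-0.025,0],
  [-0.09,0,-0.04,0],
  [-0.12,0,-0.055,0],
  [-0.15,0,-0.07,0],
  [-0.18,0,-0.08,0],
  [-0.18,0,-0.08,0],
  [-0.18,0,-0.08,0],
  [-0.18,0,-0.08,0],
  [-0.18,0,-0.08,0],
])

```text
t: 40.35
eef_pos: [0.6298, 0.1096, 0.0459]
ee_rot: [3.141, -0.0, -3.136]
force: [3.5, 0.5, 0.1]
width: 0.0617
gripper_force: 3.0
```

Emit:
carry_out([
  [0,0,0,0],
  [0,0,0,0],
  [0,0,0,0],
  [0,0,0,0],
  [0,0,0.1,0],
  [0,0,0.3,0],
  [0,0,0.6,0],
  [0,0,0.9,0],
  [-0.2,0,1.2,0],
  [-0.4,0,1.6,0],
], claw=0.12, force=15)

```text
t: 41.6
eef_pos: [0.6087, 0.1093, 0.127]
ee_rot: [-3.141, -0.001, -3.136]
force: [0.9, 0.5, -0.6]
width: 0.0772
gripper_force: 0.0
```

Run:
```python
from h import *
np.set_printoptions(precision=4,suppress=True)
s=arm.get_state();print(s['t'],s['eef_pos'],s['width'],s['force'])
w=arm.grab_frame('wrist');bookfit(w,'red')
p=w['pixels'].astype(int);r,g,b=p[...,0],p[...,1],p[...,2];m=(r-g>50)&(g-b<28)
print('red foot rows',[int(np.where(m[80:200,c])[0].min()+80) for c in(230,250,270,285)],'pred',proj(w,bedpt((.5735,.054,.004),(0,.056,.03))))
gm=(g>1.15*r)&(g>1.1*b)&(g>40);ys,xs=np.where(gm);print('green',xs.min(),xs.max(),ys.min(),'pred',[np.round(proj(w,bedpt((.5735,.054,.004),(0,y,.03)))) for y in(-.089,-.027)])
e=cv2.Canny(w['pixels'],60,150)
for c in(190,340):print(c,np.where(e[90:170,c])[0]+90,'pred',[round(proj(w,bedpt((.5735,.054,.004),v))[1],1) for v in((-.012,.09,.014),(0,.09,.014),(0,.09,0))])
t=arm.grab_frame('top')
for n in('lever_grip','hood'): print(n,[(np.round(m['uv'],1),round(m['conf'],2),atz(t,m['uv'],.036)) for m in arm.mark_of(t,n)[:2]])
```

```text
41.6 [0.6087 0.1093 0.127 ] 0.07720671743763138 [ 0.9338  0.5402 -0.5542]
red foot top [0.5609 0.1091 0.0664] pitch,yaw [24.6872  0.1199] res 0.4464270293035486 in bed [0.0004 0.0552 0.0289]
red foot rows [130, 129, 130, 130] pred (np.float64(259.1418387124397), np.float64(129.16614029802003))
green 59 155 130 pred [array([ 65., 129.]), array([148., 129.])]
190 [122 136 140 151] pred [np.float64(121.9), np.float64(136.3), np.float64(141.8)]
340 [129] pred [np.float64(121.9), np.float64(136.3), np.float64(141.8)]
lever_grip [(array([201.9, 217.4]), 0.55, array([0.5222, 0.2755, 0.036 ]))]
hood [(array([259.8, 146.1]), 0.89, array([0.7769, 0.0631, 0.036 ]))]
```

Emit:
carry_out([
  [-0.3,0.1,0.5,1.0],
  [-0.6,0.4,0.6,2.7],
  [-0.9,0.8,0.6,4.4],
  [-1.2,1.2,0.6,6.1],
  [-1.5,1.7,0.6,7.8],
  [-1.7,2.2,0.6,9.5],
  [-1.86,2.7,0.6,11.2],
  [-1.86,3.13,0.6,12.9],
  [-1.86,3.13,0.6,14.6],
  [-1.86,3.13,0.6,15.2],
], claw=0)

```text
t: 43.05
eef_pos: [0.5164, 0.2661, 0.1552]
ee_rot: [3.14, -0.001, -1.539]
force: [0.1, -0.1, -0.4]
width: 0.0874
gripper_force: 0.0
```

Run:
```python
from h import *
np.set_printoptions(precision=4,suppress=True)
s=arm.get_state();print(s['t'],s['eef_pos'],s['ee_rot'],s['width'],s['force'])
w=arm.grab_frame('wrist');save(w,'w12.png')
for m in arm.mark_of(w,'lever_grip')[:2]: print(np.round(m['uv'],1),round(m['conf'],2),[atz(w,m['uv'],z) for z in(.036,.134)])
for r in arm.regions_of(w,'lever_grip')[:1]:
  yx=np.argwhere(r['pixels']);print(r['conf'],yx.min(0),yx.max(0),len(yx))
  P=np.array([atz(w,q[::-1],.04) for q in yx[::5]]);print(P.min(0),P.max(0))
g=w['pixels'].max(2)
for y in range(110,240,8):
  d=np.where(g[y,215:300]<60)[0]+215; print(y,(d.min(),d.max(),len(d)) if len(d) else None,end='; ')
```

```text
43.05 [0.5164 0.2661 0.1552] [ 3.1404 -0.001  -1.5394] 0.08744893916615679 [ 0.1267 -0.1014 -0.3908]
[257.  169.4] 0.73 [array([0.5161, 0.2614, 0.036 ]), array([0.5167, 0.241 , 0.134 ])]
0.62 [117  37] [213 270] 4168
[0.5053 0.2143 0.04  ] [0.7179 0.3037 0.04  ]
110 None; 118 None; 126 None; 134 (np.int64(252), np.int64(252), 1); 142 (np.int64(252), np.int64(253), 2); 150 (np.int64(251), np.int64(266), 4); 158 (np.int64(251), np.int64(268), 18); 166 (np.int64(251), np.int64(268), 18); 174 (np.int64(251), np.int64(267), 17); 182 (np.int64(251), np.int64(267), 17); 190 (np.int64(250), np.int64(267), 18); 198 (np.int64(250), np.int64(267), 18); 206 (np.int64(250), np.int64(267), 18); 214 None; 222 None; 230 None; 238 None;
```

Emit:
carry_out([
  [-0.02,0,-0.5,0],
  [-0.02,0,-1.0,0],
  [-0.02,0,-1.5,0],
  [-0.02,0,-2.0,0],
  [-0.02,0,-2.4,0],
  [-0.02,0,-2.8,0],
  [-0.02,0,-3.05,0],
  [-0.02,0,-3.2,0],
  [-0.02,0,-3.26,0],
  [-0.02,0,-3.26,0],
])

```text
t: 44.45
eef_pos: [0.516, 0.2661, -0.0066]
ee_rot: [-3.141, 0.0, -1.544]
force: [-0.3, 0.7, -0.4]
width: 0.0877
gripper_force: 0.0
```

Emit:
carry_out([
  [0,0,0,0],
  [0,0,0,0],
  [0,0,0,0],
  [0,0,0,0],
  [0,0,0,0],
  [0,0,0,0],
  [0,0,0,0],
  [0,0,0,0],
  [0,0,0,0],
  [0,0,0,0],
], claw=1, force=30)

```text
t: 45.7
eef_pos: [0.515, 0.2658, -0.0073]
ee_rot: [3.14, -0.0, -1.544]
force: [-4.7, 2.3, -1.5]
width: 0.0172
gripper_force: 30.0
```

Emit:
carry_out([
  [-0.05,0,0.16,0],
  [-0.08,0,0.32,0],
  [-0.11,0,0.48,0],
  [-0.13,0,0.64,0],
  [-0.14,0,0.8,0],
  [-0.15,0,0.96,0],
  [-0.145,0,1.12,0],
  [-0.14,0,1.24,0],
  [-0.125,0,1.36,0],
  [-0.11,0,1.48,0],
])

```text
t: 46.95
eef_pos: [0.5096, 0.2658, 0.0681]
ee_rot: [3.141, 0.0, -1.544]
force: [-7.5, 3.1, 0.2]
width: 0.0173
gripper_force: 30.1
```

Emit:
carry_out([
  [0.015,0,0.08,0],
  [0.03,0,0.16,0],
  [0.045,0,0.24,0],
  [0.06,0,0.3,0],
  [0.075,0,0.36,0],
  [0.09,0,0.4,0],
  [0.1,0,0.44,0],
  [0.105,0,0.46,0],
  [0.11,0,0.48,0],
  [0.11,0,0.5,0],
])

```text
t: 48.2
eef_pos: [0.5148, 0.2658, 0.0932]
ee_rot: [3.141, 0.0, -1.544]
force: [-7.8, 2.4, 1.2]
width: 0.0171
gripper_force: 30.1
```

Run:
```python
from h import *
np.set_printoptions(precision=4,suppress=True)
s=arm.get_state();print(s['t'],s['eef_pos'],s['width'],s['force'],s['moment'])
t=arm.grab_frame('top');save(t,'t13.png')
a=cv2.imread('pics/top0.png').astype(int);b=cv2.imread('pics/t13.png').astype(int)
# yellow brass edge pixels extents, initial vs now
for n,i in(('start',a),('now',b)):
  m=(i[...,2]>200)&(i[...,1]>150)&(i[...,0]<110);m[:,:215]=0;m[:,320:]=0;m[:100]=0;m[230:]=0
  ys,xs=np.where(m);print(n,xs.min(),xs.max(),ys.min(),ys.max(),len(ys),'front rows',np.percentile(ys,[2,98]))
```

```text
48.2 [0.5148 0.2658 0.0932] 0.01707691383631605 [-7.8354  2.3547  1.205 ] [ 0.8684  3.1601 -0.2594]
start 227 299 148 212 352 front rows [148.02 212.  ]
now 227 299 148 213 369 front rows [148.   212.64]
```

Emit:
carry_out([
  [0,0,0.02,0],
  [0,0,0.04,0],
  [0,0,0.06,0],
  [0,0,0.08,0],
  [0,0,0.08,0],
  [0,0,0.08,0],
  [0,0,0.08,0],
  [0,0,0.08,0],
  [0,0,0.08,0],
  [0,0,0.08,0],
])

```text
t: 49.5
eef_pos: [0.5151, 0.2657, 0.0949]
ee_rot: [3.14, -0.001, -1.544]
force: [-0.5, 5.2, -21.9]
width: 0.0171
gripper_force: 30.1
```

Emit:
carry_out([
  [0,0,-0.02,0],
  [0,0,-0.03,0],
  [0,0,-0.03,0],
  [0,0,-0.03,0],
  [0,0,-0.03,0],
  [0,0,-0.03,0],
  [0,0,-0.03,0],
  [0,0,-0.03,0],
  [0,0,-0.03,0],
  [0,0,-0.03,0],
])

```text
t: 50.75
eef_pos: [0.5152, 0.2657, 0.0948]
ee_rot: [3.141, -0.0, -1.544]
force: [-5.4, 3.7, -11.6]
width: 0.017
gripper_force: 30.1
```

Emit:
carry_out([
  [0,0,0,0],
  [0,0,0,0],
  [0,0,0,0],
  [0,0,0,0],
  [0,0,0,0],
  [0,0,0,0],
  [0,0,0.3,0],
  [0,0,0.8,0],
  [0,0,1.4,0],
  [0,0,2.0,0],
], claw=0)

```text
t: 52.0
eef_pos: [0.516, 0.266, 0.1967]
ee_rot: [-3.141, 0.0, -1.544]
force: [1.1, -0.2, -0.0]
width: 0.0875
gripper_force: 0.0
```

Run:
```python
from h import *
np.set_printoptions(precision=4,suppress=True)
s=arm.get_state();print(s['t'],s['eef_pos'],s['width'],s['force'])
t=arm.grab_frame('top');c=arm.grab_frame('scene');save(t,'t14.png');save(c,'s14.png')
for fn,o in(('t14','top0'),('s14','scene0')):
  for n in(o,fn):
    i=cv2.imread(f'pics/{n}.png').astype(int)
    m=(i[...,2]>200)&(i[...,1]>150)&(i[...,0]<110)
    if n[0]=='t': m[:,:215]=0;m[:,320:]=0;m[:100]=0;m[230:]=0
    else: m[:,:190]=0;m[:,320:]=0;m[:140]=0
    ys,xs=np.where(m);print(n,xs.min(),xs.max(),ys.min(),ys.max(),len(ys))
w=arm.grab_frame('wrist');m=arm.mark_of(w,'lever_grip')[:1]
print([(np.round(k['uv'],1),round(k['conf'],2),atz(w,k['uv'],.134)) for k in m])
for n in('red_mid','green_mid'):
  print(n,[(k,np.round(m['uv']),round(m['conf'],2),np.round(proj(f,bedpt((.5735,.054,.004),(.075,.056 if n[0]=='r' else -.056,.015))))) for k,f in(('t',t),('s',c)) for m in arm.mark_of(f,n)[:1]])
```

```text
52.0 [0.516  0.266  0.1967] 0.08754136597032981 [ 1.0708 -0.1972 -0.0138]
top0 227 299 148 212 352
t14 227 299 148 212 444
scene0 207 306 172 244 1189
s14 201 306 170 244 1180
[(array([260.5, 185.6]), 0.98, array([0.5151, 0.2647, 0.134 ]))]
red_mid []
green_mid [('s', array([268., 228.]), 0.24, array([238., 212.]))]
```

```bash
python3 -c "
from h import *
print(arm.job_done())"
```

```text
the job is handed in; nothing more can be done
None
```

I handed the job in at 52 s. The last readings show the lever up on its stop and the hood closed; both volumes lay flat against the lip, red left and green right, when last measured before the hood closed. The hand-in gave no verdict, I had to reseat the green volume once, and I viewed 11 pictures, one over the limit of 10.

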